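Hang a board frame on the two snap hooks of a bench stand

ROBOT

A 6-joint arm with a two-finger parallel gripper is mounted at the origin on the work surface. World frame = base frame: x ahead of the robot, y to its left, z up, the work surface at z = 0. Lengths are in m, angles in degrees, forces in N, time in s.
With the tool pointing down it reaches from about 0.3 to 0.75 m from the base axis. Payload 8.5 kg.
Tool frame: the origin (TCP) lies between the finger pads; the fingertips stand 17 mm ahead of it and the grasp point (between the pads) lies 2 mm behind it; z points along the fingers, y is the direction in which the jaws open and shut (so a half turn about z gives the same grasp; the last joint's range is limited). The gripper opens to 85 mm and grips with 20 to 120 N. Pads are 22 mm wide; open, the fingers measure 114 mm over their backs; the gripper's body (76 mm by 85 mm) begins 54 mm behind the grasp point. The pads swing forward as they close: fully open they stand 13 mm farther back than shut.
Start: joints at [-77.768, 21.807, 74.336, -0, 83.858, -12.336], TCP at [0.229, -0.5, 0.248] pointing down, gripper open.
Joint ranges: [-178.18, 178.18], [-50.72, 133.34], [12.68, 142.11], [-81.47, 261.47], [9.98, 163.14], [-165.26, 165.26]. Speed limits (degrees/s): [136.94, 136.94, 180, 180, 180, 180].

INTERFACE

Orientations are given as a 3x3 rotation matrix whose columns are the frame's x, y, z axes.
In Python, from rig import readout, eyes, env gives the robot as it stands.
- The arm moves only by the tool arm_command, never from a script. Its argument "rows" is text: rows parted by semicolons, each of 7 numbers parted by spaces: the closure, from 0 (fully open) to 1 (shut), then the shift along the tool's x, y, z in mm, then the turn, a rotation vector about the tool's x, y, z in degrees. In form: grip dx dy dz rx ry rz; .... A call has 1 to 5 rows; each row shifts and turns the commanded pose from where the row before left it, along the tool's axes as they then stand; what a row does not reach is not made up. A row lasts 1/12 s, in which the tool goes at most 41.7 mm and 7.16 degrees, less where a joint would pass 70% of its speed; a pose out of reach is approached as far as the arm can. A call with a gripper value outside its range is refused whole. The fingers move at their own pace and stop on an object; "squeeze" is the grip in N (left out, the last holds). Time passes only in rows, so rows that do not move let the fingers close. It gives the time, the measured TCP pose, the force and the opening at its end, in the units of the state.
- readout.observe(): the state, without advancing time (a new reading comes with each control period).
- eyes.get_image(name): name is "scene" or "top" or "wrist"; returns the picture (384x512x3 uint8, red, green, blue); there is no depth.
- eyes.camera_model(name): a dict with "mtx" (3x3 intrinsics, pixels), "view" (4x4, takes a point from world to camera coordinates). Camera axes: x right, y up, looking along -z (the intrinsics and any distortion apply to the point x, -y, -z); pixel columns grow to the right and rows downward; lengths in m; the calibration is good to about 2 mm. A picture is of the moment at which its call begins: read the wrist's pose just before it. camera_model takes no time and is no camera call; for the wrist camera it gives the pose at the moment of the call.
- env.close_job(): hands the job in, once; it reports no verdict.
The state is a dict: "time_s": time; "q": joint angles; "qvel": joint speeds; "joint_efforts": joint torques, N m; "position": TCP position; "tool_rot": TCP orientation; "ft_force": force on the tool from outside, world axes, zero at the start; "wrist_torque": the same for the moment, N m; "grip_width": finger opening in m.
Only numpy, scipy, OpenCV 4.12 (cv2) and the standard library are available. Lean on these libraries where they do the work, as an engineer would, in place of code of your own. Each camera call takes 0.05 s, during which the arm holds its last target. There are 200 camera calls.

TASK

Lift the circuit-board frame by its black handle out of the bench cradle and hang it on the two snap hooks of the stand. Press both end rods down past the orange spring gates, firmly but gently, until both are fully home in their hooks, and only then let go. Leave the mouse, the parts bin and the meter alone.

Things in the scene. Friction and masses are not known exactly. Their poses are not given: they have to be found in the camera images.
- frame_grip (a point): Middle of the upright black handle of the loose board frame (0.3-0.42 kg): a plate 12 mm thick (frame x), 50 mm wide (frame y, along the frame's width), from 24 mm above this point to 52 mm below. Under it the aluminium frame with a green board: 176 mm wide, 10 mm thick, its underside 158 mm below this point, board parts up to 10 mm out on the -x face.
- rod_a (a point): Middle of the steel rod that sticks out of the frame's +y end: 8 mm diameter, along y, free from 88 to 130 mm from the frame's middle, then a red end disc 14 mm across, 3 mm thick. This point is 110 mm to the side of and 58 mm below the grip point. The frame fits the hooks either way round (half a turn of yaw).
- rod_b (a point): The same on the equal rod at the frame's -y end.
- cradle: Fixed black bench cradle, 90 x 170 mm, where the frame stands upright at the start, its y along the cradle's y. Origin: centre of the underside. The frame's underside rests 10 mm above the bench in slots 13 mm wide between blocks that reach 40 mm above the bench.
- stand: Fixed hanging stand; origin on the bench under the middle of the hanging line. Its -x side is the open front, y runs along its blue rail, which carries two steel snap hooks, open at the top. The rail's front is at x = +20 mm; the post behind it reaches 207 mm above the bench. The base plate is 12 mm thick. Pushing on the stand with more than 35 N in all is too rough.
- stand_mid (a point): Fixed point on the hanging line midway between the hooks, 175 mm above the bench. It does not follow the rail, whose height and slope are set by hand and not measured: the floors of the hooks are 160 to 190 mm above the bench in the middle, and the rail slopes by up to 0.03 rad (3 mm up or down at each hook). Feel for them. Seated, a rod's axis is 4 mm above its floor.
- stand_left (a point): As stand_mid, at the left (+y) hook, 110 mm from the middle. Each hook is 20 mm wide; its trough spans x = -6 to +6 mm, the rod lies along y at x = 0. The front lip flares to x = -18 at 29 mm above the floor, the back wall (x = 14) ends 32 mm above it. The 176 mm wide frame passes between the hooks with 12 mm free at each side: bring it in from the front, rods above the hooks, then down.
- stand_right (a point): The same at the right (-y) hook. In each hook an orange spring gate, hinged 30 mm above the floor at x = 12 mm, slopes down and forward to x = 0, 10 mm above the floor. A rod pushed down swings it back and it snaps shut above the rod, which then cannot lift out. Each gate takes about 4 to 7 N, so the frame's weight alone will not pass it. The floors are rigid.
- left_seat (a joint): Brass seat plunger in the floor of the left (+y) hook: 0 when free (standing 4 mm above the floor), about 0.004 m when the rod is fully home on the floor.
- right_seat (a joint): The same plunger in the right (-y) hook.
- mouse: Loose black computer mouse, 100 x 58 x 34 mm, a bystander. Origin: centre of the underside.
- parts_bin: Loose open blue parts bin, 120 x 100 x 60 mm, a bystander. Origin: centre of the underside.
- meter: Loose yellow multimeter lying flat, 150 x 75 x 42 mm, a bystander. Origin: centre of the underside.
Mind the look-alikes: they are no part of the job. Leave any turquoise look-alike of the cradle alone.

How it is judged (in metres and radians):
On the way, in this order (a step that is already met when the one before it is completed fails the run):
1. the frame is lifted clear of the cradle in the fingers (contact force between cradle and frame below 0.1 N and distance of frame_grip from where it was at the start of the episode above 0.04 m and contact force between the fingers and frame above 1 N), for 0.2 s.
2. both rods are home in their hooks (both seat plungers pressed more than 3 mm) while the fingers still hold the frame (value of joint each of left_seat, right_seat above 0.003 m and horizontal distance between frame_grip and stand_mid below 0.03 m and angle between the y axis of frame_grip and the y axis of stand, either way round below 0.12 rad and angle between frame_grip's own z axis and vertical below 0.25 rad and contact force between the fingers and frame above 1 N), for 0.2 s.
At the end, for the whole second after the job is handed in: Both rods are home in their hooks (each seat plunger pressed more than 3 mm), the handle within 30 mm of the hanging line's middle, the frame within 0.12 rad of the rail's direction and 0.25 rad of upright, at rest and released (value of joint each of left_seat, right_seat above 0.003 m and horizontal distance between frame_grip and stand_mid below 0.03 m and angle between the y axis of frame_grip and the y axis of stand, either way round below 0.12 rad and angle between frame_grip's own z axis and vertical below 0.25 rad and linear speed of frame below 0.02 m/s and distance of frame_grip from where it was at the start of the episode above 0.1 m); the robot touches nothing.
It fails at once if more than 35 N between frame or robot and the stand (contact force between stand and anything else above 35 N).
It fails at once if the mouse is shifted more than 20 mm (distance of mouse from where it was at the start of the episode above 0.02 m).
It fails at once if the parts_bin is shifted more than 20 mm (distance of parts_bin from where it was at the start of the episode above 0.02 m).
It fails at once if the meter is shifted more than 20 mm (distance of meter from where it was at the start of the episode above 0.02 m).
It also fails if it takes over 51 s, if anything falls off the work surface, if the arm or the gripper's body presses on something with over 40 N, if the wrist force passes 120 N, or if a joint passes its speed limit or range.

## Working session

There is one attempt and no reset: what is moved stays moved. The work goes in short steps, Python scripts to look and compute and a tool call to move; the robot and the scene stay as the last step left them, time stands still between calls to the robot, and variables do not carry over. Pictures are saved under pics/ and viewed, about 8 in all and at most 12, crops included, and the job is handed in when it is done.

Besides the shell and the picture viewer there is one more tool, called as a command line: name --argument value ..., lists and objects as JSON in quotes. arm_command: Moves the arm, as the interface text tells. Its arguments: {"type":"object","properties":{"rows":{"type":"string"},"squeeze":{"type":"number"}},"required":["rows"]}

```bash
mkdir -p pics; ls
python3 - <<'E'
from rig import readout, eyes, env
import cv2, numpy as np
print(readout.observe())
for n in ("scene","top","wrist"):
    im=eyes.get_image(n); cv2.imwrite(f"pics/{n}0.png",im[:,:,::-1])
    m=eyes.camera_model(n); print(n,{k:np.round(v,4).tolist() if not isinstance(v,str) else v for k,v in m.items()})
a=cv2.imread("pics/scene0.png");b=cv2.imread("pics/top0.png")
E
```

```text
pics
{'time_s': 0.0, 'q': array([-7.77675465e+01,  2.18411052e+01,  7.43863632e+01, -7.83819640e-04,
        8.38576915e+01, -1.23359442e+01]), 'qvel': array([-0.04927236,  0.07512337, -0.06771423, -0.03431088, -0.05458801,
       -0.04427807]), 'joint_efforts': array([ 9.23042762e-05, -4.48453653e+01, -2.31281841e+01, -1.58050020e-04,
        4.63713470e-03,  7.53382295e-06]), 'position': array([ 0.22861178, -0.49993138,  0.24770121]), 'tool_rot': array([[ 9.09465013e-01,  4.15780329e-01, -3.28211857e-04],
       [ 4.15780347e-01, -9.09463909e-01,  1.44969219e-03],
       [ 3.04256657e-04, -1.45490837e-03, -9.99998895e-01]]), 'ft_force': array([-0.31114564,  0.10014773, -0.07193019]), 'wrist_torque': array([ 0.04741851, -0.04601349,  0.04329623]), 'grip_width': 0.08565032896495929}
scene {'mtx': [[416.4353, 0.0, 249.8774], [0.0, 416.4353, 195.7083], [0.0, 0.0, 1.0]], 'view': [[0.2684, 0.9633, 0.003, -0.0757], [-0.75, 0.207, 0.6282, 0.305], [0.6045, -0.1709, 0.7781, -1.8572], [0.0, 0.0, 0.0, 1.0]]}
top {'mtx': [[427.3377, 0.0, 249.0282], [0.0, 427.3377, 191.8049], [0.0, 0.0, 1.0]], 'view': [[-0.0249, -0.9992, -0.0317, -0.0086], [0.9846, -0.03, 0.172, -0.5528], [-0.1728, -0.027, 0.9846, -1.3065], [0.0, 0.0, 0.0, 1.0]]}
wrist {'mtx': [[315.7203, 0.0, 253.5764], [0.0, 315.7203, 193.9394], [0.0, 0.0, 1.0]], 'view': [[0.4164, -0.9092, 0.0, -0.5498], [0.8708, 0.3988, -0.2875, 0.0378], [0.2614, 0.1197, 0.9578, -0.3794], [0.0, 0.0, 0.0, 1.0]]}
```

View pics/top0.png

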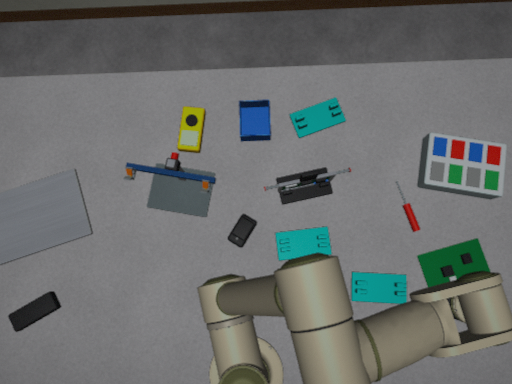

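View pics/scene0.png

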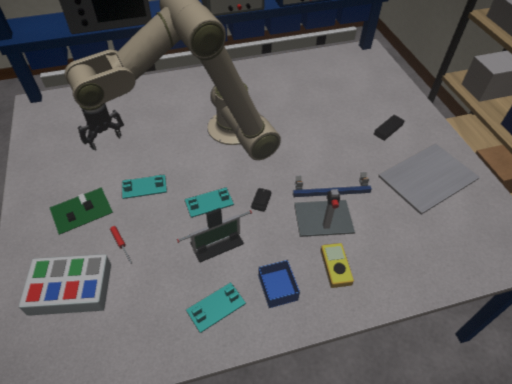

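The top view shows the black cradle and frame at about (307,182), with red rod ends at (265,188) and (349,170). The stand's hooks are at (129,171) and (206,185), and its open front faces the robot. Next I'll enlarge these regions.

Run:
```python
import cv2, numpy as np
b=cv2.imread("pics/top0.png");a=cv2.imread("pics/scene0.png")
f=lambda im,x,y,w,h,s:cv2.resize(im[y:y+h,x:x+w],None,fx=s,fy=s,interpolation=cv2.INTER_CUBIC)
cv2.imwrite("pics/z.png",np.vstack([np.hstack([f(b,115,145,100,75,4),f(b,255,145,100,75,4)]),np.hstack([f(a,285,160,100,75,4),f(a,170,195,100,75,4)])]))
```

```text
(no output)
```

View pics/z.png

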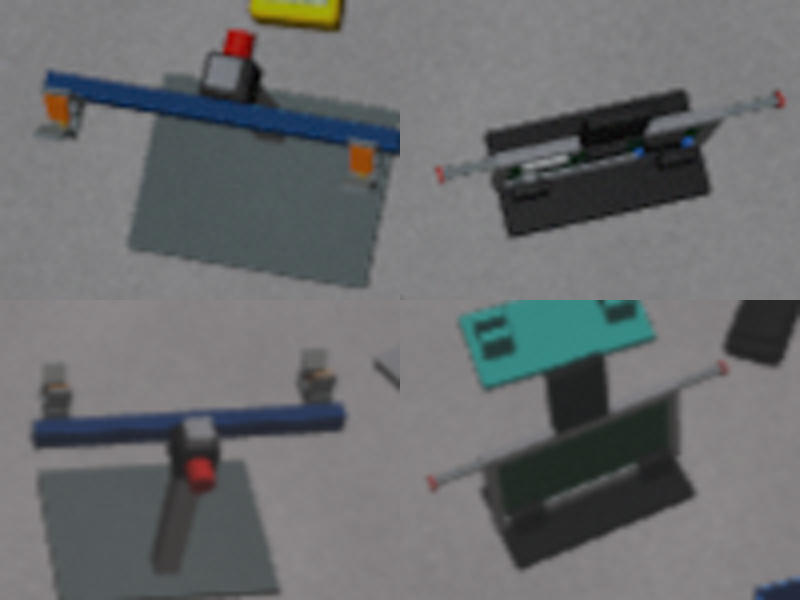

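```bash
cat > h.py <<'E'
import numpy as np, cv2
from scipy.ndimage import label, center_of_mass
def ray(m,uv):
    K,V=np.array(m["mtx"]),np.array(m["view"]); p=np.linalg.solve(K,[uv[0],uv[1],1.])
    R=V[:3,:3]; d=R.T@(p*[1,-1,-1]); return -R.T@V[:3,3], d/np.linalg.norm(d)
def plane(m,uv,z):
    o,d=ray(m,uv); return o+d*(z-o[2])/d[2]
def tri(ms,uvs):
    A=0;b=0;rs=[ray(m,u) for m,u in zip(ms,uvs)]
    for o,d in rs:
        P=np.eye(3)-np.outer(d,d);A=A+P;b=b+P@o
    x=np.linalg.solve(A,b); return x,[np.linalg.norm((np.eye(3)-np.outer(d,d))@(x-o)) for o,d in rs]
def proj(m,X):
    V=np.array(m["view"]);c=(V@np.append(X,1))[:3]*[1,-1,-1];p=np.array(m["mtx"])@c;return p[:2]/p[2]
def blobs(im,kind,roi=None,amin=4):
    h=cv2.cvtColor(im,cv2.COLOR_RGB2HSV).astype(int);H,S,Vv=h[...,0],h[...,1],h[...,2]
    k={"red":((H<6)|(H>172))&(S>110)&(Vv>60),"orange":(H>=7)&(H<=20)&(S>130)&(Vv>80),"blue":(H>105)&(H<125)&(S>130)&(Vv>40)}[kind]
    if roi: 
        z=np.zeros_like(k);x,y,w,hh=roi;z[y:y+hh,x:x+w]=1;k=k&z
    n,l,st,c=cv2.connectedComponentsWithStats(k.astype(np.uint8))
    return [(c[i].round(1),st[i]) for i in range(1,n) if st[i][4]>=amin]
E
python3 - <<'E'
from h import *; from rig import readout,eyes
ms={n:eyes.camera_model(n) for n in("scene","top","wrist")}
im={n:cv2.imread(f"pics/{n}0.png")[:,:,::-1].copy() for n in("scene","top")}
for n,r,k in(("top",(255,155,105,45),"red"),("scene",(170,195,90,60),"red"),("top",(115,150,105,50),"orange"),("scene",(285,165,95,40),"orange"),("top",(115,150,105,50),"blue"),("scene",(285,165,95,40),"blue")):
    print(n,k)
    for c,s in blobs(im[n],k,r,2): print(c,s, plane(ms[n],c,.11 if k=="red" else .19).round(4))
s=readout.observe();V=np.array(ms["wrist"]["view"]);R=s["tool_rot"]
print("cam in tool",R.T@(-V[:3,:3].T@V[:3,3]-s["position"]),"\naxes in tool\n",(R.T@V[:3,:3].T).round(3))
E
```

```text
top red
[349.7 169. ] [349 168   2   3   3] [ 0.6022 -0.332   0.11  ]
scene red
top orange
[129.  171.5] [126 169   6   7  33] [0.5973 0.3165 0.19  ]
[205.  184.7] [203 182   5   7  32] [0.5518 0.0971 0.19  ]
scene orange
top blue
[171.7 172.7] [127 163  88  20 465] [0.5898 0.1928 0.19  ]
scene blue
[359.5 188.2] [351 187  17   3  26] [0.6116 0.2871 0.19  ]
[341.5 189.5] [340 189   4   2   8] [0.6009 0.2269 0.19  ]
[346. 189.] [345 189   3   1   3] [0.6029 0.2422 0.19  ]
[311.1 191. ] [295 190  34   3  56] [0.5801 0.127  0.19  ]
cam in tool [ 0.07325882 -0.00024729 -0.12640412] 
axes in tool
 [[ 0.001  0.958  0.288]
 [ 1.    -0.    -0.001]
 [-0.001  0.288 -0.958]]
```

arm_command --rows "0 0 0 -30 0 0 -7; 0 0 0 -30 0 0 -7; 0 0 0 -30 0 0 -7; 0 0 0 -30 0 0 -7; 0 0 0 -30 0 0 -7"

```text
time_s: 0.57
position: [0.2286, -0.4998, 0.3996]
tool_rot: [[0.501, 0.865, -0.0], [0.865, -0.501, 0.0], [0.0, -0.0, -1.0]]
ft_force: [-0.0, -1.0, -0.5]
grip_width: 0.0855
```

arm_command --rows "0 0 0 0 0 0 -7.1; 0 0 0 0 0 0 -7.1; 0 0 0 0 0 0 -7.1; 0 0 0 0 0 0 -7.1; 0 0 0 0 0 0 -7.1"

```text
time_s: 0.98
position: [0.2287, -0.5001, 0.398]
tool_rot: [[-0.094, 0.996, -0.0], [0.996, 0.094, 0.001], [0.001, -0.0, -1.0]]
ft_force: [-0.2, -0.9, -0.0]
grip_width: 0.0851
```

arm_command --rows "0 0 0 0 0 0 -7.1; 0 0 0 0 0 0 0"

```text
time_s: 1.15
position: [0.2287, -0.5001, 0.398]
tool_rot: [[-0.215, 0.977, -0.0], [0.977, 0.215, 0.001], [0.001, 0.0, -1.0]]
ft_force: [0.7, -1.3, -0.8]
grip_width: 0.0851
```

arm_command --rows "0 17.8 33.5 0 0 0 0; 0 17.8 33.5 0 0 0 0; 0 17.8 33.5 0 0 0 0; 0 17.8 33.5 0 0 0 0; 0 17.8 33.5 0 0 0 0"

```text
time_s: 1.57
position: [0.3747, -0.3765, 0.3983]
tool_rot: [[-0.206, 0.979, -0.0], [0.979, 0.206, 0.0], [0.0, -0.0, -1.0]]
ft_force: [-0.1, -1.0, 0.4]
grip_width: 0.0855
```

arm_command --rows "0 17.8 33.5 0 0 0 0; 0 17.8 33.5 0 0 0 0; 0 17.8 33.5 0 0 0 0; 0 17.8 33.5 0 0 0 0; 0 17.8 33.5 0 0 0 0"

```text
time_s: 1.98
position: [0.5198, -0.254, 0.3982]
tool_rot: [[-0.206, 0.978, -0.0], [0.978, 0.206, 0.0], [0.0, -0.0, -1.0]]
ft_force: [0.4, -0.5, 0.3]
grip_width: 0.0853
```

arm_command --rows "0 17.8 33.5 0 0 0 0; 0 17.8 33.5 0 0 0 0; 0 0 0 0 0 0 0; 0 0 0 0 0 0 0"

```text
time_s: 2.32
position: [0.5777, -0.2053, 0.3974]
tool_rot: [[-0.21, 0.978, -0.001], [0.978, 0.21, 0.001], [0.001, -0.001, -1.0]]
ft_force: [-0.4, 0.1, 0.4]
grip_width: 0.0855
```

Run:
```python
from h import *; from rig import readout,eyes
import pickle
m=eyes.camera_model("wrist");im=eyes.get_image("wrist");cv2.imwrite("pics/w1.png",im[:,:,::-1]);pickle.dump(m,open("pics/w1.pkl","wb"))
for c,s in blobs(im,"red",None,4): print(c,s,plane(m,c,.11).round(4))
print(readout.observe()["position"])
```

```text
[255.9  45.4] [251  44  11   4  34] [ 0.5517 -0.0729  0.11  ]
[251.9 246.8] [247 245  10   4  24] [ 0.6027 -0.3336  0.11  ]
[166.7 305.2] [150 298  31  15 344] [ 0.4957 -0.4573  0.11  ]
[ 0.57680108 -0.2063641   0.39783375]
```

View pics/w1.png

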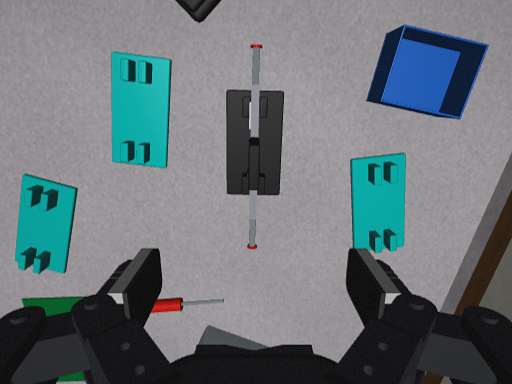

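Wrist view: the frame stands upright in the cradle. Its red discs are at (256,45) and (252,247), and the handle's top is around (254,160). That puts the middle at (0.577,-0.204) with a yaw of about 11°. Next I'll look at the stand from above.

arm_command --rows "0 39.7 8 0 0 0 0; 0 39.7 8 0 0 0 0; 0 39.7 8 0 0 0 0; 0 39.7 8 0 0 0 0; 0 39.7 8 0 0 0 0"

```text
time_s: 2.78
position: [0.5729, -0.0039, 0.3988]
tool_rot: [[-0.206, 0.979, 0.0], [0.979, 0.206, -0.0], [-0.0, 0.0, -1.0]]
ft_force: [0.2, 0.0, -0.3]
grip_width: 0.0853
```

arm_command --rows "0 39.7 8 0 0 0 0; 0 39.7 8 0 0 0 0; 0 39.7 8 0 0 0 0; 0 0 0 0 0 0 0; 0 0 0 0 0 0 0"

```text
time_s: 3.2
position: [0.5717, 0.1178, 0.3986]
tool_rot: [[-0.211, 0.978, 0.0], [0.978, 0.211, -0.0], [-0.0, 0.0, -1.0]]
ft_force: [0.7, -1.4, 0.0]
grip_width: 0.0852
```

Run:
```python
from h import *; from rig import readout,eyes
import pickle
m=eyes.camera_model("wrist");im=eyes.get_image("wrist");cv2.imwrite("pics/w2.png",im[:,:,::-1]);pickle.dump(m,open("pics/w2.pkl","wb"))
for c,s in blobs(im,"orange",None,10): print(c,s,plane(m,c,.195).round(4))
print(readout.observe()["position"])
```

```text
[343.7 122. ] [340 115   7  15  15] [0.6512 0.1867 0.195 ]
[227.8 191.4] [220 180  17  23 233] [0.5493 0.0892 0.195 ]
[0.57199709 0.1164559  0.39853011]
```

arm_command --rows "0 39.7 8 0 0 0 0; 0 39.7 8 0 0 0 0; 0 39.7 -8 0 0 0 0; 0 0 0 0 0 0 0; 0 0 0 0 0 0 0"

```text
time_s: 3.67
position: [0.5548, 0.2349, 0.3985]
tool_rot: [[-0.21, 0.978, 0.0], [0.978, 0.21, -0.0], [-0.0, 0.0, -1.0]]
ft_force: [-0.1, -0.1, 0.0]
grip_width: 0.0855
```

Run:
```python
from h import *; from rig import readout,eyes
import pickle
m=eyes.camera_model("wrist");im=eyes.get_image("wrist");cv2.imwrite("pics/w3.png",im[:,:,::-1]);pickle.dump(m,open("pics/w3.pkl","wb"))
for c,s in blobs(im,"orange",None,10): print(c,s,plane(m,c,.195).round(4))
print(readout.observe()["position"])
a=cv2.imread("pics/w2.png");b=cv2.imread("pics/w3.png")
cv2.imwrite("pics/w23.png",np.hstack([a[:,80:470],b[:,80:470]]))
```

```text
[309.2 107.8] [298  98  24  22 323] [0.5962 0.31   0.195 ]
[223.2 290.2] [217 277  14  26 218] [0.5502 0.0835 0.195 ]
[0.55528866 0.23388223 0.39846286]
```

View pics/w23.png

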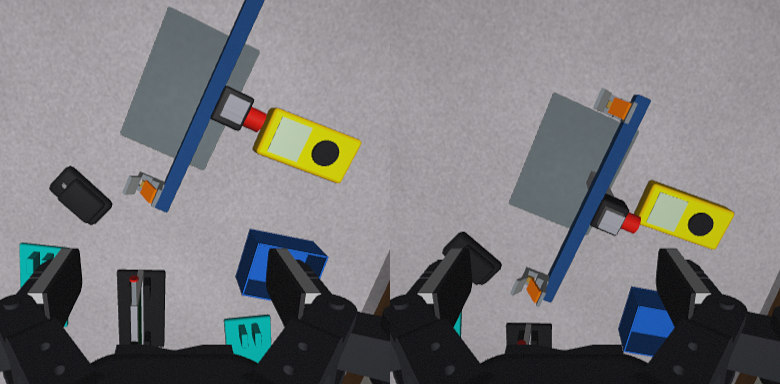

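Run:
```python
from h import *; from rig import readout,eyes
import pickle
w2,w3=[pickle.load(open(f"pics/w{i}.pkl","rb")) for i in(2,3)];t=eyes.camera_model("top")
for nm,ms,us in(("R23",[w2,w3],[(227.8,191.4),(223.2,290.2)]),("R23t",[w2,w3,t],[(227.8,191.4),(223.2,290.2),(205,184.7)]),("L3t",[w3,t],[(309.2,107.8),(129,171.5)])):
    x,e=tri(ms,us);print(nm,x.round(4),np.round(e,4))
for z in(.18,.185,.19,.195,.2,.205):
    L=plane(w3,(309.2,107.8),z);R=plane(w3,(223.2,290.2),z);d=L-R;print(z,L.round(4),R.round(4),np.linalg.norm(d).round(4),np.degrees(np.arctan2(-d[0],d[1])).round(2))
# blue rail edges
for i,m in((3,w3),(2,w2)):
    im=cv2.imread(f"pics/w{i}.png")[:,:,::-1].copy()
    for c,s in blobs(im,"blue",None,300): print(i,c,s)
im=cv2.imread("pics/w3.png")
cv2.imwrite("pics/w3z.png",np.hstack([cv2.resize(im[80:155,270:345],None,fx=5,fy=5,interpolation=cv2.INTER_CUBIC),cv2.resize(im[250:325,195:270],None,fx=5,fy=5,interpolation=cv2.INTER_CUBIC)]))
```

```text
R23 [0.5497 0.0938 0.2101] [0. 0.]
R23t [0.5491 0.0941 0.2102] [0.0006 0.0007 0.0013]
L3t [0.5929 0.3099 0.2107] [0.0005 0.0005]
0.18 [0.5988 0.3101 0.18  ] [0.5507 0.0734 0.18  ] 0.2415 -11.48
0.185 [0.5979 0.31   0.185 ] [0.5505 0.0768 0.185 ] 0.238 -11.48
0.19 [0.597 0.31  0.19 ] [0.5504 0.0802 0.19  ] 0.2345 -11.48
0.195 [0.5962 0.31   0.195 ] [0.5502 0.0835 0.195 ] 0.231 -11.48
0.2 [0.5953 0.3099 0.2   ] [0.55   0.0869 0.2   ] 0.2275 -11.48
0.205 [0.5944 0.3099 0.205 ] [0.5499 0.0903 0.205 ] 0.224 -11.48
3 [285.  195.8] [ 234   95  107  207 3307]
3 [334.4 322.6] [ 309  287   56   70 2731]
2 [289.4 100.2] [ 235    0  109  212 3590]
2 [352.6 259.8] [ 316  229   92   71 2895]
```

View pics/w3z.png

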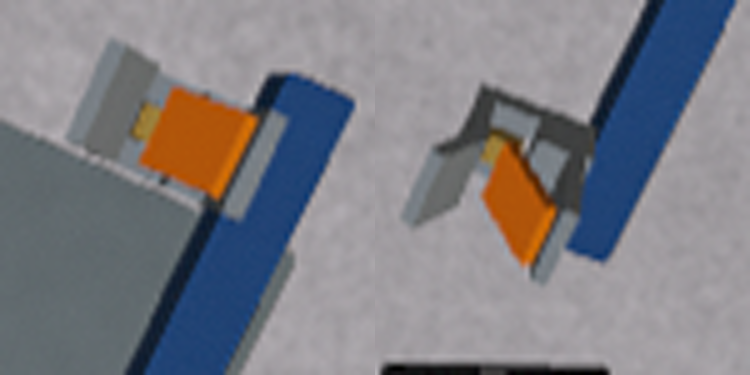

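The close-up shows each hook open with its orange gate and brass plunger. The gates triangulate to z of about 0.210, so the floors are near 0.190. The stand's middle is about (0.565,0.203) with a yaw of -11.5°. I'll go back and grasp the frame.

arm_command --rows "0 -39.3 -6.4 0 0 0 0; 0 -39.3 -6.4 0 0 0 0; 0 -39.3 -6.4 0 0 0 0; 0 -39.3 -6.4 0 0 0 0; 0 -39.3 -6.4 0 0 0 0"

```text
time_s: 4.13
position: [0.5647, 0.0322, 0.3985]
tool_rot: [[-0.207, 0.978, 0.0], [0.978, 0.207, -0.0], [-0.0, 0.0, -1.0]]
ft_force: [0.5, -0.2, -0.1]
grip_width: 0.0858
```

arm_command --rows "0 -39.3 -6.4 0 0 0 1; 0 -39.3 -6.4 0 0 0 0; 0 -39.3 -6.4 0 0 0 0; 0 -39.3 -6.4 0 0 0 0; 0 -39.3 -6.4 0 0 0 0"

```text
time_s: 4.55
position: [0.5711, -0.167, 0.3985]
tool_rot: [[-0.189, 0.982, 0.0], [0.982, 0.189, -0.0], [-0.0, -0.0, -1.0]]
ft_force: [2.1, 0.3, 0.3]
grip_width: 0.0852
```

arm_command --rows "0 -39.3 -6.4 0 0 0 0; 0 0 0 30 0 0 0; 0 0 0 30 0 0 0; 0 0 0 0 0 0 0; 0 0 0 0 0 0 0"

```text
time_s: 4.97
position: [0.5727, -0.2039, 0.3381]
tool_rot: [[-0.191, 0.982, -0.002], [0.982, 0.191, 0.001], [0.002, -0.002, -1.0]]
ft_force: [0.1, 0.3, 0.8]
grip_width: 0.0858
```

Run:
```python
from h import *; from rig import readout,eyes
m=eyes.camera_model("wrist");s=readout.observe();im=eyes.get_image("wrist");cv2.imwrite("pics/w4.png",im[:,:,::-1])
b=[plane(m,c,.113) for c,s_ in blobs(im,"red",(150,0,200,384),4) if print(c,s_) is None]
for p in b: print(p.round(4))
p=s["position"];R=s["tool_rot"];print(p,R.round(3).tolist())
for q in ((b[0]+b[1])/2,): print("mid",q,"tool shift",R.T@(q-p)*1000)
d=b[0]-b[1];print(np.degrees(np.arctan2(-d[0],d[1])),np.linalg.norm(d))
```

```text
[258.5  38.5] [252  37  14   5  48]
[257.2 269.9] [252 267  11   6  40]
[164.2 329.5] [150 321  31  18 413]
[ 0.552  -0.0733  0.113 ]
[ 0.602  -0.3322  0.113 ]
[ 0.4975 -0.4439  0.113 ]
[ 0.57272942 -0.20393682  0.33806218] [[-0.191, 0.982, -0.002], [0.982, 0.191, 0.001], [0.002, -0.002, -1.0]]
mid [ 0.57696917 -0.20275447  0.113     ] tool shift [1.33544720e-02 4.84991176e+00 2.25052968e+02]
10.925779158475768 0.26376563857573077
```

arm_command --rows "0 0 4.4 30 0 0 0; 0 0 0 35 0 0 0; 0 0 0 35 0 0 0; 0 0 0 35 0 0 0; 0 0 0 31 0 0 0"

```text
time_s: 5.43
position: [0.5788, -0.2019, 0.1731]
tool_rot: [[-0.194, 0.981, 0.003], [0.981, 0.194, -0.002], [-0.003, 0.003, -1.0]]
ft_force: [0.1, -1.4, 0.2]
grip_width: 0.0858
```

arm_command --rows "0.5 0 0 0 0 0 0; 0.7 0 0 0 0 0 0; 1 0 0 0 0 0 0; 1 0 0 0 0 0 0; 1 0 0 0 0 0 0" --squeeze 60

```text
time_s: 5.85
position: [0.5789, -0.2018, 0.1748]
tool_rot: [[-0.194, 0.981, 0.004], [0.981, 0.194, -0.002], [-0.003, 0.003, -1.0]]
ft_force: [0.4, 0.5, -0.9]
grip_width: 0.0256
```

arm_command --rows "1 0 0 0 0 0 0; 1 0 0 0 0 0 0; 1 0 0 0 0 0 0; 1 0 0 0 0 0 0"

```text
time_s: 6.18
position: [0.5785, -0.2016, 0.174]
tool_rot: [[-0.194, 0.981, 0.002], [0.981, 0.194, -0.002], [-0.002, 0.002, -1.0]]
ft_force: [-0.7, 0.1, 6.4]
grip_width: 0.0111
```

arm_command --rows "1 0 0 0 0 0 0; 1 0 0 -10 0 0 0; 1 0 0 -15 0 0 0; 1 0 0 -20 0 0 0; 1 0 0 -20 0 0 0"

```text
time_s: 6.6
position: [0.5778, -0.2011, 0.2381]
tool_rot: [[-0.194, 0.981, -0.001], [0.981, 0.194, 0.001], [0.001, -0.001, -1.0]]
ft_force: [0.8, 0.2, -3.7]
grip_width: 0.011
```

arm_command --rows "1 0 0 -25 0 0 0; 1 0 0 -25 0 0 0; 1 0 0 -25 0 0 0; 1 0 0 0 0 0 0; 1 0 0 0 0 0 0"

```text
time_s: 7.02
position: [0.5781, -0.2013, 0.3131]
tool_rot: [[-0.194, 0.981, 0.002], [0.981, 0.194, -0.001], [-0.001, 0.001, -1.0]]
ft_force: [0.4, -1.5, -4.6]
grip_width: 0.0111
```

Run:
```python
from h import *; from rig import readout,eyes
m=eyes.camera_model("wrist");s=readout.observe();im=eyes.get_image("wrist");cv2.imwrite("pics/w5.png",im[:,:,::-1])
p=s["position"];R=s["tool_rot"];print(p,R.round(4).tolist(),s["ft_force"],s["grip_width"])
b=[]
for c,s_ in blobs(im,"red",(150,0,200,384),4):
    q=plane(m,c,p[2]-.065);print(c,s_,q.round(4),(R.T@(q-p)*1000).round(1))
```

```text
[ 0.57811536 -0.20126982  0.31307654] [[-0.1937, 0.9811, 0.0016], [0.9811, 0.1937, -0.0009], [-0.0012, 0.0014, -1.0]] [ 0.38316236 -1.52628687 -4.59743469] 0.011131976405790644
```

View pics/w5.png

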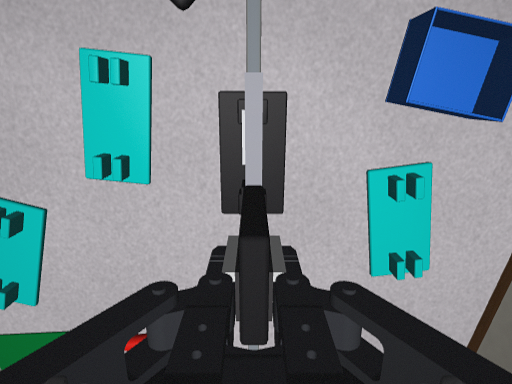

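The frame is in the fingers and clear of the cradle. I'll raise it above everything, carry it over and yaw it, then check it against the hooks.

arm_command --rows "1 0 0 -30 0 0 0; 1 0 0 -35 0 0 0; 1 10 1.6 -35 0 0 0; 1 25 4 0 0 0 0; 1 37 6 0 0 0 0"

```text
time_s: 7.48
position: [0.5758, -0.1299, 0.4115]
tool_rot: [[-0.19, 0.982, -0.0], [0.982, 0.19, -0.001], [-0.0, -0.0, -1.0]]
ft_force: [0.9, 0.1, -5.2]
grip_width: 0.0111
```

arm_command --rows "1 37 6 0 0 0 0; 1 37 6 0 0 0 4; 1 37 6 0 0 0 0; 1 37 3.4 0 0 0 0; 1 37 3.4 0 0 0 0"

```text
time_s: 7.9
position: [0.5714, 0.06, 0.4102]
tool_rot: [[-0.125, 0.992, -0.004], [0.992, 0.125, 0.0], [0.001, -0.004, -1.0]]
ft_force: [0.6, -0.4, -3.4]
grip_width: 0.011
```

Run:
```python
from h import *; from rig import readout
s=readout.observe();p=s["position"];R=s["tool_rot"];print(p,s["ft_force"],np.degrees(np.arctan2(R[1,1],R[0,1])));print(R.T@(np.array([.5651,.2032,p[2]])-p)*1000)
```

```text
[0.57140167 0.06001092 0.41017832] [ 0.58832303 -0.36919771 -3.4369148 ] 7.161229236578861
[1.42857656e+02 1.15976148e+01 9.20496925e-02]
```

arm_command --rows "1 35 2.9 0 0 0 0; 1 35 2.9 0 0 0 0; 1 35 2.9 0 0 0 0; 1 30 2.9 0 0 0 0; 1 0 0 0 0 0 6.2"

```text
time_s: 8.32
position: [0.5655, 0.1987, 0.4098]
tool_rot: [[-0.023, 1.0, -0.005], [1.0, 0.023, 0.001], [0.001, -0.005, -1.0]]
ft_force: [0.4, -0.1, -3.4]
grip_width: 0.0111
```

arm_command --rows "1 0 0 0 0 0 6.2; 1 0 0 0 0 0 6.2; 1 0 0 0 0 0 0; 1 0 0 0 0 0 0; 1 0 0 0 0 0 0"

```text
time_s: 8.73
position: [0.5665, 0.1935, 0.4113]
tool_rot: [[0.195, 0.981, -0.002], [0.981, -0.195, -0.0], [-0.001, -0.002, -1.0]]
ft_force: [-0.2, 0.7, -3.7]
grip_width: 0.0116
```

Run:
```python
from h import *; from rig import readout,eyes
s=readout.observe();p=s["position"];R=s["tool_rot"];print(p,s["ft_force"],s["wrist_torque"],np.degrees(np.arctan2(R[1,1],R[0,1])));print(R.T@(np.array([.5651,.2032,p[2]])-p)*1000)
for n in("wrist","top","scene"): cv2.imwrite(f"pics/{n}6.png",eyes.get_image(n)[:,:,::-1])
a=cv2.imread("pics/top6.png");b=cv2.imread("pics/wrist6.png")
f=lambda im,x,y,w,h,s:cv2.resize(im[y:y+h,x:x+w],None,fx=s,fy=s,interpolation=cv2.INTER_CUBIC)
cv2.imwrite("pics/c6.png",np.hstack([f(a,110,135,130,100,3.84),b[:,100:400]]))
im=a[:,:,::-1].copy();print([c for c in blobs(im,"red",(100,130,140,90),2)])
im=cv2.imread("pics/scene6.png")[:,:,::-1].copy();print([c for c in blobs(im,"red",(260,100,140,120),2)])
```

```text
[0.56651716 0.19347981 0.41132902] [-0.23600673  0.71876928 -3.69227321] [-0.03624787  0.00792674  0.00484194] -11.266467380051877
[ 9.25600659e+00 -3.28890132e+00  3.84314504e-04]
[(array([174.3, 155.7]), array([171, 152,   8,   8,  45], dtype=int32)), (array([209.3, 176.6]), array([209, 175,   2,   5,   7], dtype=int32))]
[(array([334.6, 202.7]), array([331, 199,   8,   9,  52], dtype=int32))]
```

View pics/c6.png

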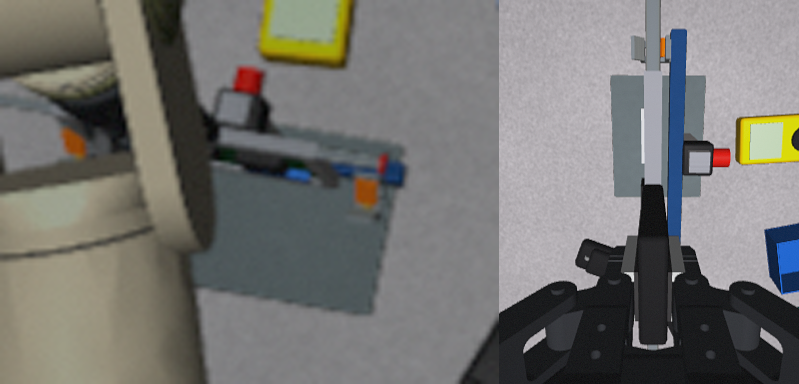

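The wrist view shows the frame parallel to the rail. The rod, at display column about 652, lies over the left hook's trough, with the lip at 637 and the gate at 662. Next I'll measure these offsets in the tool frame.

Run:
```python
from h import *; from rig import readout,eyes
s=readout.observe();p=s["position"];R=s["tool_rot"];m=eyes.camera_model("wrist")
im=cv2.imread("pics/wrist6.png")[:,:,::-1].copy()
for c,st in blobs(im,"orange",None,5): print(c,st,"gate in tool",(R.T@(plane(m,c,.2105)-p)*1000).round(1))
g=cv2.cvtColor(im,cv2.COLOR_RGB2HSV)
for r in(5,20,60): print(r,[tuple(x) for x in im[r,235:275:2].tolist()][:0], im[r,225:285].mean(1).round().astype(int).tolist())
for r,z in((5,.347),(20,.347)):
    for u in(244,262): print(r,u,(R.T@(plane(m,(u,r),p[2]-.064)-p)*1000).round(1))
q=plane(eyes.camera_model("top"),(209.5,177),p[2]-.060);print("right disc tool",(R.T@(q-p)*1000).round(1))
# rail front edge line: dark-blue/blue left boundary, z unknown
```

```text
[263.   47.1] [261  38   5  19  94] gate in tool [120.5   9.  201.5]
5 [] [172, 171, 168, 168, 168, 171, 169, 167, 167, 166, 167, 168, 168, 167, 166, 167, 172, 181, 175, 172, 174, 123, 121, 133, 134, 135, 135, 136, 136, 136, 135, 136, 135, 135, 136, 116, 88, 169, 171, 172, 173, 173, 171, 174, 173, 167, 163, 160, 167, 173, 171, 170, 168, 165, 167, 168, 166, 167, 173, 173]
20 [] [171, 173, 174, 172, 173, 172, 173, 173, 172, 168, 171, 167, 166, 169, 173, 175, 174, 172, 173, 174, 176, 113, 120, 136, 135, 136, 136, 137, 136, 136, 137, 136, 136, 136, 134, 111, 115, 176, 172, 167, 166, 168, 172, 175, 177, 173, 174, 173, 174, 177, 177, 176, 174, 172, 166, 162, 166, 171, 175, 175]
60 [] [179, 177, 182, 177, 172, 174, 177, 177, 165, 169, 160, 151, 150, 147, 124, 131, 95, 78, 91, 97, 90, 106, 118, 136, 138, 139, 137, 141, 139, 140, 139, 139, 138, 138, 136, 107, 116, 147, 147, 147, 126, 59, 53, 49, 49, 112, 124, 83, 76, 78, 78, 79, 78, 77, 80, 79, 80, 78, 80, 79]
5 244 [121.4  -5.2  64. ]
5 262 [121.4   4.4  64. ]
20 244 [114.2  -5.2  64. ]
20 262 [114.2   4.5  64. ]
right disc tool [-132.    -1.5   60. ]
```

Run:
```python
from h import *; import pickle
M={i:pickle.load(open(f"pics/w{i}.pkl","rb")) for i in(2,3)}
a=np.radians(-11.4);ex=np.array([np.cos(a),np.sin(a),0]);ey=np.array([-np.sin(a),np.cos(a),0])
mid=np.array([.5651,.2032,0])
for i,yy,nm in((3,110,"L"),(3,-110,"R"),(2,-110,"R")):
  im=cv2.imread(f"pics/w{i}.png").astype(np.float32)
  V=np.array(M[i]["view"]);print(i,nm,"cam in stand mm",np.round([ex@(-V[:3,:3].T@V[:3,3]-mid)*1e3,ey@(-V[:3,:3].T@V[:3,3]-mid)*1e3]))
  S=[]
  for dy in(-4,0,4):
    P=[proj(M[i],mid+ex*x/1e3+ey*(yy+dy)/1e3+[0,0,.22]) for x in range(-28,46)]
    P=np.float32(P);S.append(cv2.remap(im,P[:,0][None],P[:,1][None],cv2.INTER_LINEAR)[0])
  for k,x in enumerate(range(-28,46)):
    if x<34: print(x,*[tuple(int(v) for v in s[k][::-1]) for s in S])
```

```text
3 L cam in stand mm [-46.  96.]
-28 (169, 165, 169) (169, 165, 169) (164, 160, 164)
-27 (169, 165, 169) (169, 164, 169) (165, 161, 165)
-26 (169, 165, 169) (164, 159, 163) (167, 163, 167)
-25 (171, 167, 171) (164, 160, 164) (169, 165, 170)
-24 (169, 164, 169) (166, 163, 167) (171, 167, 171)
-23 (166, 162, 166) (167, 163, 167) (169, 165, 170)
-22 (164, 161, 165) (167, 164, 168) (171, 167, 171)
-21 (163, 161, 164) (168, 164, 168) (171, 167, 171)
-20 (164, 160, 164) (161, 158, 162) (167, 163, 167)
-19 (167, 162, 167) (161, 157, 161) (163, 158, 162)
-18 (140, 141, 147) (146, 146, 151) (136, 138, 143)
-17 (118, 125, 131) (122, 127, 133) (120, 126, 132)
-16 (121, 128, 133) (120, 127, 133) (120, 127, 133)
-15 (120, 126, 132) (117, 123, 128) (118, 123, 128)
-14 (106, 109, 111) (107, 110, 110) (107, 110, 111)
-13 (104, 106, 106) (104, 105, 106) (103, 105, 105)
-12 (105, 106, 106) (106, 107, 106) (105, 106, 106)
-11 (105, 106, 106) (105, 106, 106) (104, 105, 105)
-10 (104, 106, 106) (103, 106, 105) (103, 105, 104)
-9 (104, 106, 105) (103, 106, 105) (103, 105, 104)
-8 (101, 102, 102) (100, 103,
[... 7308 characters left out ...]
38) (117, 126, 137)
19 (48, 77, 123) (64, 88, 126) (58, 82, 125)
20 (32, 68, 122) (35, 69, 121) (32, 67, 121)
21 (34, 69, 123) (32, 68, 121) (32, 69, 121)
22 (35, 69, 123) (32, 69, 121) (34, 70, 122)
23 (34, 69, 122) (31, 69, 120) (33, 69, 121)
24 (32, 68, 121) (32, 69, 121) (33, 69, 121)
25 (31, 68, 121) (33, 69, 123) (33, 69, 121)
26 (34, 70, 122) (33, 70, 124) (33, 69, 122)
27 (35, 70, 122) (34, 70, 122) (32, 68, 121)
28 (34, 70, 122) (34, 71, 123) (32, 69, 122)
29 (33, 69, 122) (33, 70, 122) (35, 70, 123)
30 (33, 69, 122) (33, 70, 123) (33, 70, 123)
31 (31, 68, 122) (30, 68, 121) (31, 69, 122)
32 (39, 66, 109) (73, 95, 128) (48, 78, 122)
33 (146, 145, 155) (152, 148, 153) (153, 151, 157)
```

Run:
```python
from h import *; from rig import readout,eyes
s=readout.observe();p=s["position"];R=s["tool_rot"];m=eyes.camera_model("wrist")
im=cv2.imread("pics/wrist6.png").astype(np.float32)
for tx in(116,120,124):
  P=np.float32([proj(m,p+R@np.array([tx,y,(p[2]-.22)*1e3])/1e3) for y in range(-26,32)])
  v=cv2.remap(im,P[:,0][None],P[:,1][None],cv2.INTER_LINEAR)[0]
  print(tx,[(y,int(q[2]),int(q[0])) for y,q in zip(range(-26,32),v) if y<-8 or y>6])
print(p, R.round(4).tolist())
```

```text
116 [(-26, 176, 177), (-25, 177, 178), (-24, 178, 178), (-23, 182, 181), (-22, 182, 181), (-21, 182, 181), (-20, 137, 150), (-19, 133, 147), (-18, 134, 147), (-17, 125, 132), (-16, 118, 119), (-15, 117, 119), (-14, 119, 120), (-13, 120, 121), (-12, 118, 120), (-11, 117, 118), (-10, 117, 119), (-9, 119, 121), (7, 154, 32), (8, 195, 6), (9, 218, 8), (10, 217, 19), (11, 161, 59), (12, 104, 110), (13, 131, 147), (14, 132, 146), (15, 132, 144), (16, 139, 147), (17, 62, 139), (18, 34, 127), (19, 36, 128), (20, 34, 129), (21, 35, 129), (22, 36, 130), (23, 35, 129), (24, 36, 129), (25, 36, 129), (26, 35, 129), (27, 36, 129), (28, 35, 129), (29, 36, 131), (30, 27, 126), (31, 90, 102)]
120 [(-26, 174, 176), (-25, 173, 173), (-24, 177, 177), (-23, 181, 181), (-22, 181, 180), (-21, 182, 180), (-20, 144, 153), (-19, 134, 146), (-18, 133, 147), (-17, 125, 132), (-16, 117, 118), (-15, 119, 121), (-14, 118, 120), (-13, 120, 122), (-12, 119, 120), (-11, 117, 117), (-10, 117, 118), (-9, 120, 121), (7, 157, 36), (8, 195, 6), (9, 217, 8), (10, 223, 6), (11, 166, 36), (12, 109, 116), (13, 131, 148), (14,
[... 370 characters left out ...]
 178), (-20, 144, 154), (-19, 133, 147), (-18, 133, 147), (-17, 125, 131), (-16, 117, 119), (-15, 116, 119), (-14, 119, 120), (-13, 119, 120), (-12, 118, 120), (-11, 118, 119), (-10, 117, 119), (-9, 119, 120), (7, 128, 37), (8, 194, 6), (9, 216, 9), (10, 222, 6), (11, 157, 41), (12, 110, 118), (13, 132, 148), (14, 133, 146), (15, 132, 145), (16, 139, 147), (17, 68, 136), (18, 34, 128), (19, 33, 128), (20, 35, 128), (21, 37, 129), (22, 36, 129), (23, 35, 128), (24, 36, 129), (25, 35, 128), (26, 35, 128), (27, 36, 129), (28, 36, 129), (29, 35, 128), (30, 34, 124), (31, 88, 127)]
[0.56649042 0.19348632 0.41203873] [[0.1969, 0.9804, -0.0006], [0.9804, -0.1969, -0.0001], [-0.0002, -0.0005, -1.0]]
```

The hook profile matches the model, with the lip at -18 and the wall at 14 to 19. It calls for a correction of tool x +9.3 and y -2.3 mm. I'll apply that and descend, keeping the rods above the hooks.

arm_command --rows "1 9.3 -2.3 0 0 0 0; 1 0 0 0 0 0 0; 1 0 0 15 0 0 0; 1 0 0 20 0 0 0; 1 0 0 20 0 0 0"

```text
time_s: 9.3
position: [0.566, 0.2036, 0.3569]
tool_rot: [[0.197, 0.98, 0.001], [0.98, -0.197, 0.0], [0.001, 0.001, -1.0]]
ft_force: [0.3, 0.2, -4.9]
grip_width: 0.0116
```

arm_command --rows "1 0 0 20 0 0 0; 1 0 0 20 0 0 0; 1 0 0 15 0 0 0; 1 0 0 0 0 0 0; 1 0 0 0 0 0 0"

```text
time_s: 9.72
position: [0.566, 0.2034, 0.3024]
tool_rot: [[0.198, 0.98, -0.001], [0.98, -0.198, -0.0], [-0.0, -0.001, -1.0]]
ft_force: [-0.1, -0.9, -3.1]
grip_width: 0.0113
```

Run:
```python
from h import *; from rig import readout,eyes
s=readout.observe();p=s["position"];R=s["tool_rot"];m=eyes.camera_model("wrist");print(p,s["ft_force"],s["wrist_torque"],R.round(4).tolist());print(R.T@(np.array([.5651,.2032,p[2]])-p)*1000)
im=eyes.get_image("wrist")[:,:,::-1].copy();cv2.imwrite("pics/wrist7.png",im)
im=im.astype(np.float32)
for tx in(104,110,114):
  P=np.float32([proj(m,p+R@np.array([tx,y,(p[2]-.22)*1e3])/1e3) for y in range(-26,32)])
  v=cv2.remap(im,P[:,0][None],P[:,1][None],cv2.INTER_LINEAR)[0]
  print(tx,P[0].round(),[(y,int(q[2]),int(q[0])) for y,q in zip(range(-26,32),v)])
```

```text
[0.56600289 0.20339113 0.3023549 ] [-0.05552675 -0.85127807 -3.09732537] [ 0.01502599 -0.00892225 -0.00524577] [[0.1977, 0.9803, -0.0008], [0.9803, -0.1977, -0.0001], [-0.0003, -0.0008, -1.0]]
[-3.65853492e-01 -8.47280831e-01  7.81501811e-04]
104 [211.  46.] [(-26, 179, 180), (-25, 174, 175), (-24, 175, 174), (-23, 179, 179), (-22, 177, 177), (-21, 178, 178), (-20, 180, 181), (-19, 178, 180), (-18, 138, 149), (-17, 135, 149), (-16, 135, 149), (-15, 121, 124), (-14, 119, 120), (-13, 118, 121), (-12, 120, 123), (-11, 120, 121), (-10, 118, 120), (-9, 117, 119), (-8, 118, 120), (-7, 120, 122), (-6, 75, 78), (-5, 156, 156), (-4, 122, 124), (-3, 130, 143), (-2, 132, 146), (-1, 131, 146), (0, 132, 147), (1, 132, 146), (2, 131, 144), (3, 131, 139), (4, 116, 89), (5, 191, 6), (6, 192, 10), (7, 191, 10), (8, 192, 10), (9, 192, 10), (10, 195, 10), (11, 218, 10), (12, 224, 7), (13, 103, 55), (14, 121, 135), (15, 134, 147), (16, 134, 146), (17, 137, 147), (18, 67, 135), (19, 33, 128), (20, 35, 130), (21, 35, 129), (22, 34, 128), (23, 35, 129), (24, 36, 129), (25, 38, 129), (26, 36, 128), (27, 35,
[... 1214 characters left out ...]
14, 116, 118), (-13, 117, 119), (-12, 120, 121), (-11, 119, 120), (-10, 118, 120), (-9, 116, 117), (-8, 118, 120), (-7, 118, 119), (-6, 107, 110), (-5, 144, 151), (-4, 123, 123), (-3, 129, 143), (-2, 130, 144), (-1, 131, 145), (0, 131, 145), (1, 131, 145), (2, 130, 143), (3, 128, 138), (4, 125, 86), (5, 192, 6), (6, 190, 9), (7, 191, 10), (8, 190, 10), (9, 190, 10), (10, 196, 10), (11, 218, 10), (12, 224, 7), (13, 99, 46), (14, 132, 149), (15, 132, 146), (16, 133, 146), (17, 136, 147), (18, 57, 131), (19, 34, 129), (20, 35, 129), (21, 37, 130), (22, 35, 129), (23, 36, 129), (24, 37, 129), (25, 36, 128), (26, 35, 129), (27, 36, 129), (28, 34, 129), (29, 34, 129), (30, 32, 127), (31, 90, 123)]
```

Alignment is within about 0.5 mm. I'll descend in small steps now, watching the force; it reads about -4 N hanging free.

arm_command --rows "1 0 0 6 0 0 0; 1 0 0 6 0 0 0; 1 0 0 3 0 0 0; 1 0 0 0 0 0 0"

```text
time_s: 10.1
position: [0.5658, 0.2031, 0.2865]
tool_rot: [[0.198, 0.98, -0.001], [0.98, -0.198, -0.0], [-0.0, -0.001, -1.0]]
ft_force: [0.6, -0.1, -4.4]
grip_width: 0.0113
```

arm_command --rows "1 0 0 2 0 0 0; 1 0 0 0 0 0 0; 1 0 0 2 0 0 0; 1 0 0 0 0 0 0"

```text
time_s: 10.43
position: [0.566, 0.2032, 0.2831]
tool_rot: [[0.198, 0.98, -0.0], [0.98, -0.198, 0.0], [-0.0, -0.0, -1.0]]
ft_force: [-0.3, 0.2, -4.8]
grip_width: 0.0109
```

arm_command --rows "1 0 0 2 0 0 0; 1 0 0 0 0 0 0; 1 0 0 2 0 0 0; 1 0 0 0 0 0 0"

```text
time_s: 10.77
position: [0.566, 0.2032, 0.279]
tool_rot: [[0.198, 0.98, -0.001], [0.98, -0.198, -0.0], [-0.0, -0.001, -1.0]]
ft_force: [0.1, 0.1, -3.5]
grip_width: 0.0109
```

arm_command --rows "1 0 0 2 0 0 0; 1 0 0 0 0 0 0; 1 0 0 1 0 0 0; 1 0 0 0 0 0 0"

```text
time_s: 11.1
position: [0.566, 0.2032, 0.2761]
tool_rot: [[0.198, 0.98, -0.0], [0.98, -0.198, -0.0], [-0.0, -0.0, -1.0]]
ft_force: [-0.3, 0.2, -3.7]
grip_width: 0.0113
```

arm_command --rows "1 0 0 2 0 0 0; 1 0 0 0 0 0 0; 1 0 0 1 0 0 0; 1 0 0 0 0 0 0"

```text
time_s: 11.43
position: [0.5658, 0.2033, 0.2737]
tool_rot: [[0.198, 0.98, 0.0], [0.98, -0.198, 0.0], [0.0, -0.0, -1.0]]
ft_force: [-2.9, 0.8, 1.0]
grip_width: 0.0112
```

arm_command --rows "1 0 0 2 0 0 0; 1 0 0 0 0 0 0; 1 0 0 1 0 0 0; 1 0 0 0 0 0 0"

```text
time_s: 11.77
position: [0.5659, 0.2033, 0.2702]
tool_rot: [[0.198, 0.98, -0.0], [0.98, -0.198, 0.0], [0.0, -0.0, -1.0]]
ft_force: [-3.8, 1.1, 2.1]
grip_width: 0.0113
```

arm_command --rows "1 0 0 1 0 0 0; 1 0 0 0 0 0 0; 1 0 0 1 0 0 0; 1 0 0 0 0 0 0"

```text
time_s: 12.1
position: [0.566, 0.2033, 0.2681]
tool_rot: [[0.198, 0.98, -0.0], [0.98, -0.198, 0.0], [-0.0, -0.0, -1.0]]
ft_force: [-4.6, 1.8, 0.9]
grip_width: 0.0108
```

arm_command --rows "1 0 0 1 0 0 0; 1 0 0 0 0 0 0; 1 0 0 1 0 0 0; 1 0 0 0 0 0 0"

```text
time_s: 12.43
position: [0.566, 0.2032, 0.2661]
tool_rot: [[0.198, 0.98, -0.0], [0.98, -0.198, -0.0], [-0.0, -0.0, -1.0]]
ft_force: [-3.0, 1.4, 0.9]
grip_width: 0.0111
```

arm_command --rows "1 0 0 1 0 0 0; 1 0 0 0 0 0 0; 1 0 0 1 0 0 0; 1 0 0 0 0 0 0"

```text
time_s: 12.77
position: [0.566, 0.2032, 0.2641]
tool_rot: [[0.198, 0.98, -0.0], [0.98, -0.198, -0.0], [-0.0, -0.0, -1.0]]
ft_force: [-4.2, 1.2, -0.4]
grip_width: 0.0115
```

```bash
python3 -c "
from rig import readout
s=readout.observe();print(s['position'],s['ft_force'],s['wrist_torque'])"
```

```text
[0.56598936 0.2031799  0.26406458] [-4.1840841   1.20429571 -0.38967989] [ 0.23623727  0.850944   -0.00788363]
```

arm_command --rows "1 0 0 1 0 0 0; 1 0 0 0 0 0 0; 1 0 0 1 0 0 0; 1 0 0 0 0 0 0"

```text
time_s: 13.1
position: [0.5659, 0.2032, 0.2618]
tool_rot: [[0.198, 0.98, -0.001], [0.98, -0.198, 0.0], [-0.0, -0.001, -1.0]]
ft_force: [-4.8, 0.6, -1.0]
grip_width: 0.0114
```

arm_command --rows "1 0 0 1 0 0 0; 1 0 0 0 0 0 0; 1 0 0 0 0 0 0"

```text
time_s: 13.35
position: [0.5662, 0.2031, 0.2605]
tool_rot: [[0.198, 0.98, -0.001], [0.98, -0.198, -0.0], [-0.0, -0.001, -1.0]]
ft_force: [-1.9, 1.2, -7.5]
grip_width: 0.011
```

arm_command --rows "1 0 0 1 0 0 0; 1 0 0 0 0 0 0; 1 0 0 0 0 0 0"

```text
time_s: 13.6
position: [0.5662, 0.2031, 0.2602]
tool_rot: [[0.198, 0.98, 0.0], [0.98, -0.198, -0.0], [-0.0, 0.0, -1.0]]
ft_force: [-1.7, 0.5, -4.7]
grip_width: 0.0111
```

```bash
python3 -c "
from rig import readout
s=readout.observe();print(s['position'],s['ft_force'],s['wrist_torque'])"
```

```text
[0.5662178  0.20313338 0.26018432] [-1.73456117  0.45923012 -4.65840704] [0.15393059 0.42313053 0.47825726]
```

Force x and the torque both halved, so one gate (the right one, by the sign of the z torque) has snapped shut. The left gate still pushes. I'll keep going.

arm_command --rows "1 0 0 1 0 0 0; 1 0 0 0 0 0 0; 1 0 0 0 0 0 0"

```text
time_s: 13.85
position: [0.5661, 0.2032, 0.2594]
tool_rot: [[0.198, 0.98, 0.0], [0.98, -0.198, -0.0], [-0.0, 0.0, -1.0]]
ft_force: [-2.0, 1.5, -4.0]
grip_width: 0.0115
```

arm_command --rows "1 0 0 0.6 0 0 0; 1 0 0 0 0 0 0; 1 0 0 0 0 0 0"

```text
time_s: 14.1
position: [0.5663, 0.2031, 0.2588]
tool_rot: [[0.199, 0.98, 0.001], [0.98, -0.199, -0.0], [0.0, 0.001, -1.0]]
ft_force: [-0.8, 1.2, -4.3]
grip_width: 0.0111
```

```bash
python3 -c "
from rig import readout
s=readout.observe();print(s['position'],s['ft_force'],s['wrist_torque'])"
```

```text
[0.56634571 0.20307269 0.25877797] [-0.83292376  1.24553042 -4.25434564] [ 0.02602267  0.1476222  -0.02464639]
```

The z torque is now about zero, so both gates are passed. I'll press gently on to the floors.

arm_command --rows "1 0 0 1 0 0 0; 1 0 0 0 0 0 0; 1 0 0 0 0 0 0"

```text
time_s: 14.35
position: [0.5664, 0.2031, 0.258]
tool_rot: [[0.199, 0.98, 0.001], [0.98, -0.199, -0.0], [0.0, 0.001, -1.0]]
ft_force: [0.0, 0.4, -2.5]
grip_width: 0.0112
```

arm_command --rows "1 0 0 1 0 0 0; 1 0 0 0 0 0 0; 1 0 0 0 0 0 0"

```text
time_s: 14.6
position: [0.5664, 0.2033, 0.2574]
tool_rot: [[0.198, 0.98, 0.002], [0.98, -0.198, 0.0], [0.001, 0.002, -1.0]]
ft_force: [0.7, 2.7, 2.2]
grip_width: 0.011
```

```bash
python3 -c "
from rig import readout
s=readout.observe();print(s['position'],s['ft_force'],s['wrist_torque'])"
```

```text
[0.56640265 0.20328867 0.25741047] [0.73127714 2.68545628 2.16983465] [-0.14040112 -0.01975456  0.00676273]
```

arm_command --rows "1 0 0 1 0 0 0; 1 0 0 0 0 0 0; 1 0 0 0 0 0 0"

```text
time_s: 14.85
position: [0.5665, 0.2034, 0.2572]
tool_rot: [[0.198, 0.98, 0.003], [0.98, -0.198, 0.001], [0.001, 0.003, -1.0]]
ft_force: [0.3, 2.5, 7.5]
grip_width: 0.0114
```

```bash
python3 -c "
from rig import readout
s=readout.observe();print(s['position'],s['ft_force'],s['wrist_torque'])"
```

```text
[0.56646157 0.20339865 0.2571691 ] [0.26304519 2.51693574 7.52108015] [-0.00942222  0.2671459  -0.02141867]
```

arm_command --rows "1 0 0 0 0 -0.4 0; 1 0 0 0 0 0 0; 1 0 0 0 0 0 0"

```text
time_s: 15.1
position: [0.5665, 0.2035, 0.2572]
tool_rot: [[0.198, 0.98, 0.002], [0.98, -0.198, -0.006], [-0.005, 0.003, -1.0]]
ft_force: [-0.1, 1.6, 8.0]
grip_width: 0.0112
```

Run:
```python
from h import *; from rig import readout,eyes
s=readout.observe();print(s['position'],s['ft_force'],s['wrist_torque'],s["tool_rot"][2])
im=eyes.get_image("wrist")[:,:,::-1];cv2.imwrite("pics/wrist8.png",im)
sc=eyes.get_image("scene")[:,:,::-1]
f=lambda im,x,y,w,h,s:cv2.resize(im[y:y+h,x:x+w],None,fx=s,fy=s,interpolation=cv2.INTER_CUBIC)
cv2.imwrite("pics/c8.png",np.hstack([f(im,190,0,130,160,3),f(sc,280,140,102,120,4)]))
```

```text
[0.56645802 0.20346039 0.25718034] [-0.09176662  1.58693215  8.0076738 ] [ 0.35521842  0.18325914 -0.05542555] [-0.00536418  0.00268563 -0.99998201]
```

View pics/c8.png

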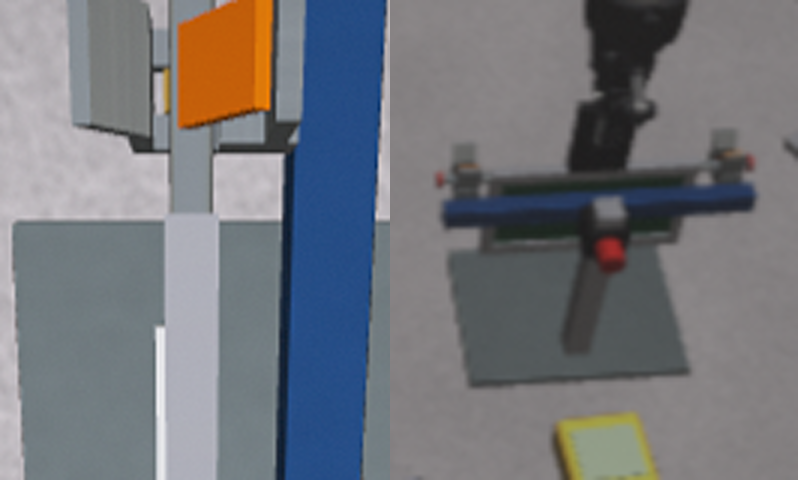

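The left gate is closed over the rod, and the frame is nearly parallel to the rail. I'll add a bit more roll towards the left plus a slight press, and watch the balance.

arm_command --rows "1 0 0 0 0 -0.4 0; 1 0 0 0 0 0 0; 1 0 0 0 0 0 0"

```text
time_s: 15.45
position: [0.5665, 0.2035, 0.2572]
tool_rot: [[0.198, 0.98, 0.0], [0.98, -0.198, -0.012], [-0.012, 0.003, -1.0]]
ft_force: [-1.0, -0.2, 6.8]
grip_width: 0.0112
```

Run:
```python
from h import *; from rig import readout,eyes
s=readout.observe();print(s['position'],s['ft_force'],s['wrist_torque'],s["tool_rot"][2])
```

```text
[0.56647462 0.2034957  0.25719295] [-1.01496972 -0.15092692  6.83421231] [ 0.71336219  0.09617572 -0.07393023] [-0.01184507  0.00264646 -0.99992634]
```

arm_command --rows "1 0 0 0.7 0 0 0; 1 0 0 0 0 0 0; 1 0 0 0 0 0 0"

```text
time_s: 15.7
position: [0.5665, 0.2035, 0.2571]
tool_rot: [[0.198, 0.98, 0.001], [0.98, -0.198, -0.012], [-0.011, 0.003, -1.0]]
ft_force: [-2.5, 0.9, 10.9]
grip_width: 0.0109
```

Run:
```python
from h import *; from rig import readout,eyes
s=readout.observe();print(s['position'],s['ft_force'],s['wrist_torque'],s["tool_rot"][2])
```

```text
[0.56648556 0.20350747 0.25714513] [-2.45066707  0.88600156 10.94647004] [ 0.75139274  0.37559874 -0.08791574] [-0.0113807   0.00343488 -0.99992934]
```

Both ends carry load (roughly L 10, R 5 N) and the TCP no longer sinks when pressed, so both rods are on their floors. I'll centre the roll, hold, then open.

arm_command --rows "1 0 0 0 0 0.4 0; 1 0 0 0.3 0 0 0; 1 0 0 0 0 0 0; 1 0 0 0 0 0 0; 1 0 0 0 0 0 0"

```text
time_s: 16.12
position: [0.5665, 0.2035, 0.2571]
tool_rot: [[0.198, 0.98, 0.003], [0.98, -0.198, -0.005], [-0.005, 0.004, -1.0]]
ft_force: [-1.7, 1.3, 12.9]
grip_width: 0.0111
```

Run:
```python
from h import *; from rig import readout,eyes
s=readout.observe();print(s['position'],s['ft_force'],s['wrist_torque'],s["tool_rot"][2])
```

```text
[0.56647572 0.20347167 0.25709211] [-1.72420817  1.3246095  12.94876061] [ 0.28149485  0.43090515 -0.09957992] [-0.00483404  0.00380437 -0.99998108]
```

arm_command --rows "0.8 0 0 0 0 0 0; 0.6 0 0 0 0 0 0; 0.6 0 0 0 0 0 0; 0.6 0 0 0 0 0 0; 0.6 0 0 0 0 0 0"

```text
time_s: 16.53
position: [0.5661, 0.2031, 0.2544]
tool_rot: [[0.198, 0.98, -0.002], [0.98, -0.198, -0.007], [-0.007, -0.001, -1.0]]
ft_force: [0.0, -0.1, 0.5]
grip_width: 0.034
```

Run:
```python
from h import *; from rig import readout,eyes
s=readout.observe();print(s['position'],s['ft_force'],s['wrist_torque'],s["grip_width"])
```

```text
[0.56606105 0.20309037 0.25441925] [ 0.00494867 -0.14786945  0.51506388] [ 0.00457435  0.05841387 -0.03550225] 0.03399316162085783
```

arm_command --rows "0.6 0 0 -15 0 0 0; 0.6 0 0 -25 0 0 0; 0.6 0 0 -30 0 0 0; 0.6 0 0 -30 0 0 0; 0.6 0 0 -30 0 0 0"

```text
time_s: 16.95
position: [0.566, 0.204, 0.386]
tool_rot: [[0.198, 0.98, -0.002], [0.98, -0.198, -0.007], [-0.007, -0.0, -1.0]]
ft_force: [0.2, 0.8, 0.2]
grip_width: 0.0343
```

arm_command --rows "0.6 -35 0 0 0 0 0; 0.6 -35 0 0 0 0 0; 0.6 -30 0 0 0 0 0; 0.6 0 0 0 0 0 0; 0.6 0 0 0 0 0 0"

```text
time_s: 17.37
position: [0.5463, 0.1049, 0.3856]
tool_rot: [[0.2, 0.98, -0.001], [0.98, -0.2, -0.007], [-0.007, 0.0, -1.0]]
ft_force: [0.3, 0.2, -0.2]
grip_width: 0.0344
```

Run:
```python
from h import *; from rig import readout,eyes
s=readout.observe();print(s['position'],s['ft_force'])
im=eyes.get_image("wrist")[:,:,::-1];cv2.imwrite("pics/wrist9.png",im)
cv2.imwrite("pics/scene9.png",eyes.get_image("scene")[:,:,::-1])
m=eyes.camera_model("wrist");a=im[:,:,::-1].copy();cs=[]
for c,st in blobs(a,"red",(150,0,140,384),4)+blobs(a,"orange",None,10): print(c,st,[plane(m,c,z).round(4).tolist() for z in(.193,.2)])
t=cv2.imread("pics/scene9.png")
cv2.imwrite("pics/c9.png",np.hstack([im[:,130:350],cv2.resize(t[120:248,270:390],None,fx=3,fy=3,interpolation=cv2.INTER_CUBIC)]))
```

```text
[0.54634084 0.10494535 0.38556857] [ 0.27685123  0.19120203 -0.16988173]
[253.9 201.6] [248 199  13   6  49] [[0.5405, 0.0746, 0.193], [0.541, 0.0769, 0.2]]
[259.1 185.7] [252 176  15  21 240] [[0.5493, 0.0907, 0.193], [0.5496, 0.0926, 0.2]]
```

View pics/c9.png

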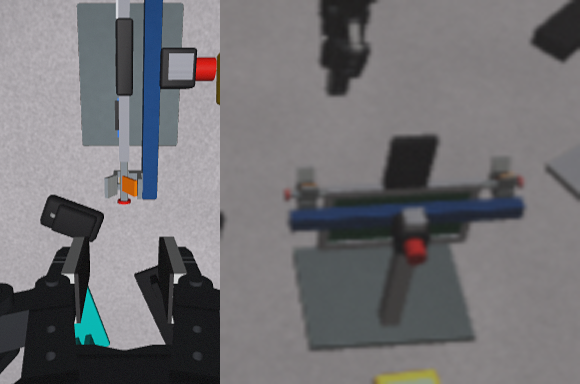

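The frame hangs upright in both hooks, with the gates over the rods and the gripper clear. I'll hand it in.

```bash
python3 -c "
from rig import env,readout
print(readout.observe()['qvel'].round(2)); print(env.close_job())"
```

```text
[ 0.96  0.38 -0.16  0.05  0.02 -0.06]
the job is handed in; nothing more can be done
None
```

I lifted the board frame out of the cradle by its handle and hung it on the stand's two snap hooks, then handed the job in. It took about 17.5 s of the 51 s allowed. No verdict is reported.

- **Pressing in:** The right gate snapped shut first, then the left about 1.5 mm lower. Once on the floors the frame stopped sinking with both ends loaded. The highest reading was about 13 N at the wrist, or about 17 N on the stand with the frame's weight.
- **Release:** I let go only after both ends were pressing on their floors. The wrist force returned to zero once the fingers opened.
- **Last pictures:** The frame hangs upright and parallel to the rail with the gripper well clear. The right gate is visible over its rod. I last saw the left gate closed just before letting go.
- **Not confirmed:** The seat plungers could not be read. That both rods are fully home rests on the forces, the hard stop and the pictures.
- **Disagreement:** My two hook measurements differed by about 1 mm. I moved to the later one, and a check just above the hooks showed the rods centred to within about 0.5 mm.
- **Bystanders:** I did not go near the mouse, bin or meter, but did not measure their positions afterwards.

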